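Nest the steel beakers in the bowl

ROBOT

A 6-joint arm with a two-finger parallel gripper is mounted at the origin on a cart in front of the work surface, level with it; the furniture and walls round the work are solid. World frame = base frame: x ahead of the robot, y to its left, z up, the work surface at z = 0. Lengths are in m, angles in degrees, forces in N, time in s.
With the tool pointing down it reaches from about 0.25 to 0.725 m from the base axis. Payload 9.7 kg.
Tool frame: the origin (TCP) lies on the centre line of the jaws, within the pads' length; the fingertips stand tcp_to_tips ahead of it and the grasp point (between the pads) lies 11 mm behind it (tcp_to_tips is the distance from the TCP to the fingertips, in m); z points along the fingers, y is the line along which they close (so a half turn about z gives the same grasp; the last joint's range is limited). The gripper opens to 85 mm and grips with 20 to 120 N. Pads are 22 mm wide; open, the fingers measure 114 mm over their backs; the gripper's body (76 mm by 85 mm) begins 54 mm behind the grasp point. The pads swing forward as they close: fully open they stand 13 mm farther back than shut.
Start: joints at [-76.834, 4.979, 10.078, 95.1, 0, 90], TCP at [0.125, -0.536, 0.239] pointing down, gripper open.
Joint ranges: [-179.16, 179.16], [-48.56, 103.87], [-65.8, 70.77], [-126.05, 130.52], [-82.76, 87.17], [-180, 180]. Speed limits (degrees/s): [127.2, 127.2, 147.25, 180, 180, 180].

INTERFACE

Orientations are given as a 3x3 rotation matrix whose columns are the frame's x, y, z axes.
In Python, from cell import * gives the robot as it stands. Calls block until the motion is done:
- reach(position, orientation): joint-space move of the TCP to a pose.
- line_to(position, frame=None, rate=0.15, force_limit=None): straight line of the TCP; frame=None keeps the orientation; rate is the mean speed in m/s. With force_limit (N) it stops when the force on the tool has changed by that much, and returns True; else False.
- move_joints(angles): joint-space move.
- command_gripper(opening, grip_force=None): opening from 0.0 (shut) to 1.0 (fully open); grip_force is the grip in N (None keeps the last); returns when the fingers have stopped.
- pause(seconds).
- inverse_kinematics(position, orientation): joint angles nearest the present ones, or None.
- observe(): the state.
- camera(name): name is "side" or "top"; returns the picture (420x560x3 uint8, blue, green, red); there is no depth.
- camera_model(name): a dict with "intrinsics" (3x3 intrinsics, pixels), "camera_from_world" (4x4, takes a point from world to camera coordinates). Camera axes: x right, y up, looking along -z (the intrinsics and any distortion apply to the point x, -y, -z); pixel columns grow to the right and rows downward; lengths in m; the calibration is good to about 2 mm. A picture is of the moment at which its call begins. camera_model takes no time and is no camera call.
A pose or a line that the arm cannot do raises Unreachable and nothing moves.
- hand_in(): hands the job in; it is judged then, once.
The state is a dict: "t": time; "joints": joint angles; "joint_vel": joint speeds; "joint_efforts": joint torques, N m; "eef_pos": TCP position; "orientation": TCP orientation; "force": force on the tool from outside, world axes, zero at the start; "wrist_torque": the same for the moment, N m; "finger_gap": opening from 0.0 (shut) to 1.0 (fully open); "gripper_force": force on a finger pad.
Only numpy, scipy, OpenCV 4.12 (cv2) and the standard library are available. Lean on these libraries where they do the work, as an engineer would, in place of code of your own. Each camera call takes 0.05 s, during which the arm holds its last target. There are 200 camera calls.

TASK

Put the four steel beakers away as one nest in the middle of the steel bowl: working from the largest down, stand the largest upright on the bowl's floor, then set each next smaller one upright inside the one before, fully down, so that the smallest ends innermost. Leave the bowl where it stands, leave the notebook, timer, vial and tally counter undisturbed, and let go of everything at the end.

Things in the scene. Friction and masses are not known exactly. Their poses are not given: they have to be found in the camera images.
- beaker_xl: The largest and squattest of four plain round steel beakers, open on top, upright: 68 mm outside diameter over its top 16 mm (grip here), tapering to 54 mm at the foot, 40 mm tall, wall 2.5 mm, base 9 mm thick, mouth 63 mm inside, about 80 g. Origin: centre of underside; z up.
- beaker_l: The second largest of four plain round steel beakers, open on top, upright: 55 mm outside diameter over its top 16 mm (grip here), tapering to 41 mm at the foot, 45 mm tall, wall 2.5 mm, base 9 mm thick, mouth 50 mm inside, about 60 g. Origin: centre of underside; z up. Nested, its rim is 14 mm above the next larger one's: hold only the top 10 mm, open little.
- beaker_m: The third largest of four plain round steel beakers, open on top, upright: 42 mm outside diameter over its top 16 mm (grip here), tapering to 29 mm at the foot, 50 mm tall, wall 2.5 mm, base 9 mm thick, mouth 37 mm inside, about 45 g. Origin: centre of underside; z up. Nested, its rim is 14 mm above the next larger one's: hold only the top 10 mm, open little.
- beaker_s: The smallest, slimmest and tallest of four plain round steel beakers, open on top, upright: 29 mm outside diameter over its top 16 mm (grip here), tapering to 20 mm at the foot, 55 mm tall, wall 2.5 mm, base 9 mm thick, mouth 24 mm inside, about 30 g. Origin: centre of underside; z up. Nested, its rim is 14 mm above the next larger one's: hold only the top 10 mm, open little.
- bowl: Round steel bowl standing loose on the table, mouth up: 206 mm across the rim, 63 mm tall, with a flat floor 85 mm across that lies 2 mm above the table; its wall slopes out from the floor to the rim. About 500 g. Origin: centre of the underside; z up.
- notebook: Bystander, to be left alone: ring-bound notebook lying flat, 210 x 153 x 16 mm. Origin: centre of the underside; x along the 210 mm side.
- kitchen_timer: Bystander, to be left alone: round white wind-up timer with a red knob, 72 mm across, 39 mm tall. Origin: centre of the underside.
- glass_vial: Bystander, to be left alone: stoppered glass vial standing, 27 mm across, 51 mm tall. Origin: centre of the underside.
- counter: Bystander, to be left alone: hand tally counter lying flat with a small finger ring, 62 x 47 x 21 mm. Origin: centre of the underside.
Things that resemble listed ones, but are neither listed nor needed, are in the scene too. Leave any purple or yellow look-alike of the beaker_xl alone. Leave any red look-alike of the beaker_m alone.

How it is judged (in metres and radians):
On the way, in this order (a step that is already met when the one before it is completed fails the run):
1. the largest beaker stands on the floor of the bowl (horizontal distance between beaker_xl and bowl below 0.018 m and z of beaker_xl in the frame of bowl between -0.002 and 0.007 m and angle between beaker_xl's own z axis and vertical below 0.12 rad), for 0.2 s.
2. the second beaker is seated in the largest (horizontal distance between beaker_l and beaker_xl below 0.009 m and z of beaker_l in the frame of beaker_xl between 0.0055 and 0.0125 m and angle between beaker_l's own z axis and vertical below 0.12 rad), for 0.2 s.
3. the third beaker is seated in the second (horizontal distance between beaker_m and beaker_l below 0.009 m and z of beaker_m in the frame of beaker_l between 0.0055 and 0.0125 m and angle between beaker_m's own z axis and vertical below 0.12 rad), for 0.2 s.
4. the smallest beaker is seated in the third (horizontal distance between beaker_s and beaker_m below 0.009 m and z of beaker_s in the frame of beaker_m between 0.0055 and 0.0125 m and angle between beaker_s's own z axis and vertical below 0.12 rad), for 0.2 s.
At the end, for the whole second after the job is handed in: The largest beaker stands on the bowl's floor within 18 mm of its centre; each smaller one sits on the inner floor of the next larger (origin 9 mm above the larger one's, +-3.5 mm; axes within 9 mm); all within 0.12 rad of upright, released and at rest (all of step 1 and all of step 2 and all of step 3 and all of step 4 and linear speed of each of beaker_xl, beaker_l, beaker_m, beaker_s below 0.02 m/s and contact force between each of beaker_xl, beaker_l, beaker_m, beaker_s and the fingers below 0.05 N); the robot touches nothing.
It fails at once if the spiral notebook is disturbed: moved more than 25 mm or tipped (distance of notebook from where it was at the start of the episode above 0.025 m or angle between notebook's own z axis and vertical above 0.5 rad).
It fails at once if the timer is disturbed: moved more than 25 mm or tipped (distance of kitchen_timer from where it was at the start of the episode above 0.025 m or angle between kitchen_timer's own z axis and vertical above 0.5 rad).
It fails at once if the vial is disturbed: moved more than 25 mm or tipped (distance of glass_vial from where it was at the start of the episode above 0.025 m or angle between glass_vial's own z axis and vertical above 0.5 rad).
It fails at once if the tally counter is disturbed: moved more than 25 mm or tipped (distance of counter from where it was at the start of the episode above 0.025 m or angle between counter's own z axis and vertical above 0.5 rad).
It fails at once if the bowl is pushed more than 40 mm or tipped (distance of bowl from where it was at the start of the episode above 0.04 m or angle between bowl's own z axis and vertical above 0.35 rad).
It also fails if it takes over 99 s, if anything falls off the work surface, if the arm or the gripper's body presses on something with over 40 N, if the wrist force passes 120 N, or if a joint passes its speed limit or range.

## Working session

There is one attempt and no reset: what is moved stays moved. The work goes in short steps, each a Python script; the robot and the scene stay as the last script left them, time stands still between calls to the robot, and variables do not carry over. Pictures are saved under pics/ and viewed, at most 14 in all, crops included, and the job is handed in when it is done.

```bash
mkdir -p pics; ls
python3 - <<'E'
from cell import *
import cv2,numpy as np
for n in("top","side"):
    cv2.imwrite(f"pics/{n}0.png",camera(n)); m=camera_model(n); print(n,{k:(np.round(v,4).tolist() if not isinstance(v,str) else v) for k,v in m.items()})
o=observe();print(o)
try: print(tcp_to_tips)
except Exception as e: print(e)
E
```

```text
pics
top {'intrinsics': [[518.8128, 0.0, 280.1725], [0.0, 518.8128, 205.2501], [0.0, 0.0, 1.0]], 'camera_from_world': [[0.0727, -0.9973, 0.0028, -0.0307], [0.9673, 0.0712, 0.2434, -0.5734], [-0.243, -0.015, 0.9699, -1.1506], [0.0, 0.0, 0.0, 1.0]]}
side {'intrinsics': [[493.1553, 0.0, 285.1854], [0.0, 493.1553, 216.7783], [0.0, 0.0, 1.0]], 'camera_from_world': [[0.9972, -0.0748, -0.0087, -0.5597], [0.0403, 0.4324, 0.9008, -0.0734], [-0.0636, -0.8986, 0.4341, -1.1556], [0.0, 0.0, 0.0, 1.0]]}
{'t': 0.1, 'joints': array([-7.68339016e+01,  5.00757951e+00,  1.00407358e+01,  9.51002865e+01,
        1.67799473e-03,  8.99988985e+01]), 'joint_vel': array([-0.02866145, -0.05920093,  0.18203128,  0.02686136, -0.0619513 ,
       -0.00850094]), 'joint_efforts': array([-1.95910848e-04, -5.21562660e+01,  4.65651977e+01,  1.61019276e-02,
       -5.98382417e-05,  7.23636361e-06]), 'eef_pos': array([ 0.12524036, -0.53535411,  0.23867311]), 'orientation': array([[ 9.73709475e-01,  2.27793332e-01, -2.38354160e-04],
       [ 2.27793455e-01, -9.73708799e-01,  1.14751638e-03],
       [ 2.93090367e-05, -1.17164309e-03, -9.99999313e-01]]), 'force': array([ 0.10932007, -0.10160728,  0.6048039 ]), 'wrist_torque': array([-0.01437396, -0.03759541,  0.01839049]), 'gripper_force': 0.0, 'finger_gap': 0.996577070912264}
0.008
```

View pics/top0.png

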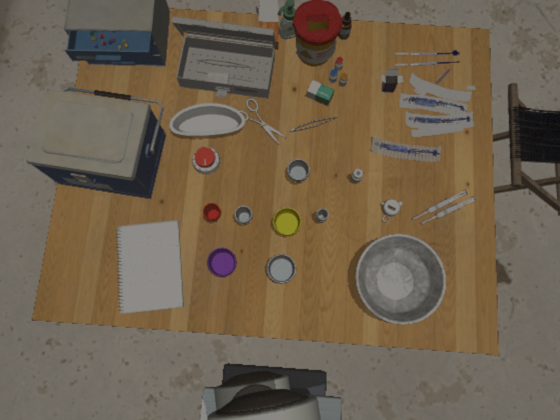

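View pics/side0.png

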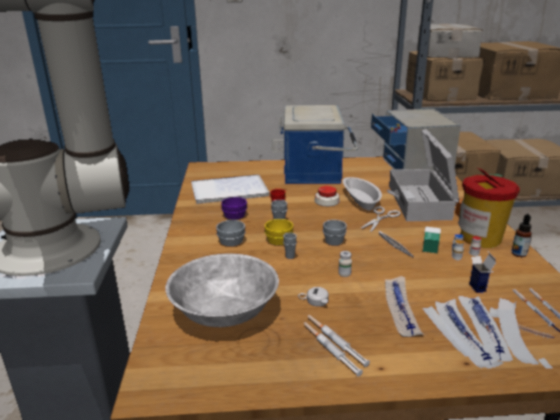

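Candidates in the top view are XL steel (281,269) against the purple (222,263) and yellow (287,222) look-alikes. L steel is at (298,171). M steel is at (243,215) against the red look-alike (212,212). S steel is at (321,215) against the vial (357,175). The bowl is at (400,279). I choose the bare-steel ones, then fit the known rim circles in both views and check them in one crop.

```bash
cat > h.py <<'E'
from cell import *
import cv2, numpy as np
from scipy.optimize import minimize
from scipy.ndimage import map_coordinates
R={'xl':(.034,.040),'l':(.0275,.045),'m':(.021,.050),'s':(.0145,.055),'bowl':(.103,.063)}
A=np.linspace(0,2*np.pi,120,endpoint=False)
def proj(n,P):
    m=camera_model(n);T=np.array(m['camera_from_world']);c=np.atleast_2d(P)@T[:3,:3].T+T[:3,3]
    q=(c*[1,-1,-1])@np.array(m['intrinsics']).T
    return q[:,:2]/q[:,2:]
def unproj(n,uv,z):
    m=camera_model(n);T=np.array(m['camera_from_world']);r=np.linalg.inv(m['intrinsics'])@[*uv,1]*[1,-1,-1]
    d=T[:3,:3].T@r;o=-T[:3,:3].T@T[:3,3];return o+d*(z-o[2])/d[2]
def circ(x,y,r,z): return np.c_[x+r*np.cos(A),y+r*np.sin(A),np.full(A.size,z)]
def edges(img):
    g=cv2.GaussianBlur(img,(0,0),1.0).astype(float)
    return sum(np.hypot(cv2.Sobel(g[...,k],cv2.CV_64F,1,0),cv2.Sobel(g[...,k],cv2.CV_64F,0,1)) for k in range(3))
def score(n,E,xy,r,z):
    q=proj(n,circ(*xy,r,z));return map_coordinates(E,[q[:,1],q[:,0]],order=1).mean()
def fit(n,E,xy0,r,z,span=.012):
    best=max(((score(n,E,(xy0[0]+a,xy0[1]+b),r,z),a,b) for a in np.arange(-span,span+1e-6,.001) for b in np.arange(-span,span+1e-6,.001)))
    return np.array(xy0[:2])+best[1:],best[0]
E
python3 - <<'E'
from h import *
im={n:cv2.imread(f"pics/{n}0.png") for n in("top","side")};Ed={n:edges(im[n]) for n in im}
px={'xl':(281,267),'l':(298,169),'m':(243,213),'s':(321,213),'bowl':(400,279)}
vis=cv2.resize(im['top'],None,fx=4,fy=4,interpolation=cv2.INTER_CUBIC)
for k,uv in px.items():
    r,z=R[k];p0=unproj('top',uv,z)
    ft,s=fit('top',Ed['top'],p0,r,z);fs,s2=fit('side',Ed['side'],ft,r,z)
    print(k,p0[:2].round(4),'top',ft.round(4),round(s),'side',fs.round(4),round(s2))
    cv2.polylines(vis,[((proj('top',circ(*ft,r,z))+.5)*4).astype(int)],True,(0,255,0),1)
cv2.imwrite("pics/crop1.png",vis[600:1180,800:1400])
for k,uv,z in(('yellow',(287,221),.04),('purple',(222,262),.04),('red',(212,211),.05),('vial',(357,173),.05),('counter',(391,207),.02),('nb',(150,267),.016),('timer',(205,158),.039)):print(k,unproj('top',uv,z)[:2].round(3))
E
```

```text
xl [ 0.4331 -0.0011] top [ 4.281e-01 -1.000e-04] 216 side [ 0.4321 -0.0051] 234
l [ 0.6751 -0.0252] top [ 0.6751 -0.0232] 265 side [ 0.6741 -0.0312] 216Traceback (most recent call last):
  File "<stdin>", line 7, in <module>
  File "h.py", line 21, in fit
    best=max(((score(n,E,(xy0[0]+a,xy0[1]+b),r,z),a,b) for a in np.arange(-span,span+1e-6,.001) for b in np.arange(-span,span+1e-6,.001)))
  File "h.py", line 21, in <genexpr>
    best=max(((score(n,E,(xy0[0]+a,xy0[1]+b),r,z),a,b) for a in np.arange(-span,span+1e-6,.001) for b in np.arange(-span,span+1e-6,.001)))
               ~~~~~^^^^^^^^^^^^^^^^^^^^^^^^^^^^^
  File "h.py", line 19, in score
    q=proj(n,circ(*xy,r,z));return map_coordinates(E,[q[:,1],q[:,0]],order=1).mean()
  File "h.py", line 8, in proj
    m=camera_model(n);T=np.array(m['camera_from_world']);c=np.atleast_2d(P)@T[:3,:3].T+T[:3,3]
ValueError: time passes only in moves, steps and waits
```

```bash
sed -i 's/^R=/CM={n:camera_model(n) for n in("top","side")}\nR=/; s/m=camera_model(n)/m=CM[n]/' h.py
cat > loc.py <<'E'
from h import *
im={n:cv2.imread(f"pics/{n}0.png") for n in("top","side")};Ed={n:edges(im[n]) for n in im}
px={'xl':(281,267),'l':(298,169),'m':(243,213),'s':(321,213),'bowl':(400,279)}
vis={n:cv2.resize(im[n],None,fx=4,fy=4,interpolation=cv2.INTER_CUBIC) for n in im}
for k,uv in px.items():
    r,z=R[k];p0=unproj('top',uv,z)
    ft,s=fit('top',Ed['top'],p0,r,z);fs,s2=fit('side',Ed['side'],ft,r,z)
    print(k,p0[:2].round(4),'top',ft.round(4),round(s),'side',fs.round(4),round(s2))
    for n,f in(('top',ft),('side',fs)):
        cv2.polylines(vis[n],[((proj(n,circ(*f,r,z))+.5)*4).astype(int)],True,(0,255,0),1)
cv2.imwrite("pics/crop1.png",vis['top'][600:1190,880:1380])
cv2.imwrite("pics/crop2.png",vis['side'][780:1100,820:1420])
for k,uv,z in(('yellow',(287,221),.04),('purple',(222,262),.04),('red',(212,211),.05),('vial',(357,173),.05),('counter',(391,207),.02),('nb',(150,267),.016),('timer',(205,158),.039)):print(k,unproj('top',uv,z)[:2].round(3))
E
python3 loc.py
```

```text
xl [ 0.4331 -0.0011] top [ 4.281e-01 -1.000e-04] 216 side [ 0.4321 -0.0051] 234
l [ 0.6751 -0.0252] top [ 0.6751 -0.0232] 265 side [ 0.6741 -0.0312] 216
m [0.5538 0.0987] top [0.5508 0.1017] 218 side [0.5518 0.0997] 270
s [ 0.5663 -0.0867] top [ 0.5623 -0.0877] 249 side [ 0.5643 -0.0947] 234
bowl [ 0.4226 -0.275 ] top [ 0.4256 -0.276 ] 288 side [ 0.4246 -0.277 ] 377
yellow [ 0.544 -0.007]
purple [0.435 0.138]
red [0.553 0.173]
vial [ 0.674 -0.169]
counter [ 0.602 -0.26 ]
nb [0.413 0.311]
timer [0.689 0.206]
```

View pics/crop1.png

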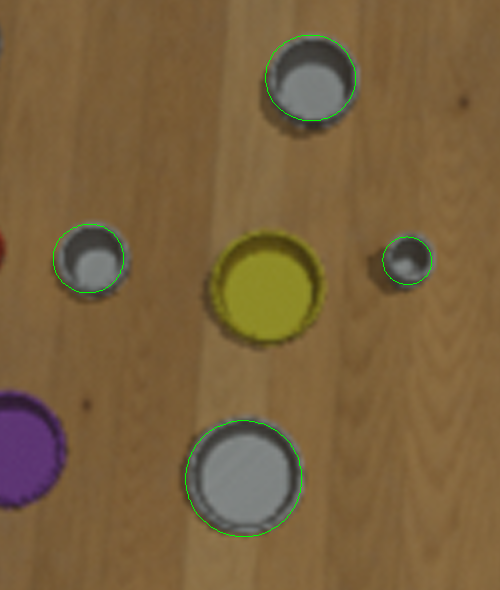

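View pics/crop2.png

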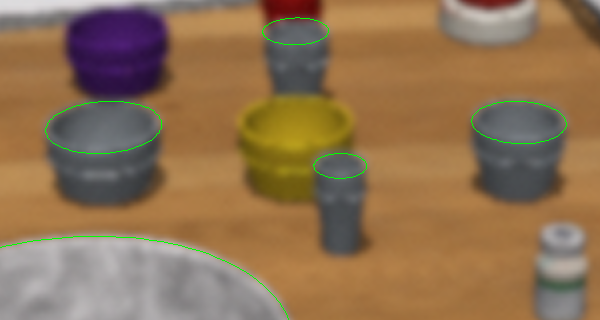

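The crops confirm the choices: plain steel L, M, S and XL are ringed tightly (crop at 310,78 / 90,260 / 407,260 / 243,478), and yellow and purple are clearly separate. The two views agree to about 4–7 mm, so I'll pinch each beaker along two axes to centre it. First I probe the table with the fingertips to get the tip offset, then grasp XL.

```bash
cat > rob.py <<'E'
from cell import *
import numpy as np
def F(a):
    c,s=np.cos(np.radians(a)),np.sin(np.radians(a));return np.array([[c,s,0],[s,-c,0],[0,0,-1.]])
def go(p,a):
    """joint move; half turn chosen to keep joint 6 nearest mid range"""
    c=[(abs(q[5]),b) for b in(a,a+180) if (q:=inverse_kinematics(p,F(b))) is not None]
    reach(p,F(min(c)[1])); return min(c)[1]
def st(tag):
    o=observe();print(tag,'t%.1f'%o['t'],o['eef_pos'].round(4),'gap %.3f'%o['finger_gap'],'gf %.1f'%o['gripper_force'],'F',o['force'].round(1),'j6 %.0f'%o['joints'][5]);return o
E
python3 - <<'E'
from rob import *
go([.43,-.10,.10],90); st('above')
for g in(.85,.65):
    command_gripper(g); 
    line_to([.43,-.10,.03],rate=.2)
    h=line_to([.43,-.10,-.012],rate=.03,force_limit=4); st(f'probe {g} {h}')
    line_to([.43,-.10,.05],rate=.2)
E
```

```text
above t2.1 [ 0.4301 -0.1006  0.1003] gap 1.001 gf 0.0 F [-0.7 -0.3  0. ] j6 77
probe 0.85 True t3.8 [ 0.4299 -0.1    -0.0005] gap 0.848 gf 3.5 F [-2.9  0.2  7.1] j6 77
probe 0.65 True t5.7 [ 0.43   -0.1     0.0039] gap 0.652 gf 2.6 F [-0.6  0.9  5.5] j6 77
```

```bash
cat >> rob.py <<'E'
B=np.array([.425,-.2765])
TIP=lambda w:.008-.057*(.9945-np.sqrt(1-(-.104+w/2/.057)**2))
SZ={'xl':(.068,.040),'l':(.055,.045),'m':(.042,.050),'s':(.029,.055)}
def pick(k,xy,opening,depth,a=0):
    w,h=SZ[k];z=h-depth+TIP(w);p=[*xy,z]
    go([*xy,h+.06],a);command_gripper(opening,25);line_to(p,rate=.15)
    command_gripper(0,25);st('pinch1');command_gripper(opening)
    go(p,a+90);command_gripper(0,40);o=st('pinch2');return z
E
python3 - <<'E'
from rob import *
z=pick('xl',[.430,-.002],1.0,.011)
line_to([.430,-.002,z+.05],rate=.15); st('lift')
E
python3 - <<'E'
from h import *
cv2.imwrite("pics/a.png",np.hstack([cv2.resize(camera('top')[180:320,200:400],None,fx=2,fy=2),cv2.resize(camera('side')[120:260,160:360],None,fx=2,fy=2)]))
E
```

```text
pinch1 t8.7 [ 0.4309 -0.002   0.0315] gap 0.777 gf 26.9 F [-1.1 -0.5  5.6] j6 -0
pinch2 t10.7 [ 0.4301 -0.002   0.0307] gap 0.781 gf 43.1 F [-2.3  0.5  8.1] j6 90
lift t11.2 [ 0.43   -0.002   0.0794] gap 0.780 gf 44.9 F [-0.   0.6 -1.4] j6 90
```

View pics/a.png

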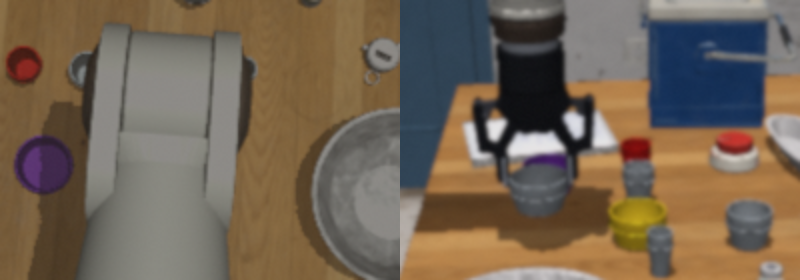

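XL is held level in the side crop (at 540,190). Placing it in the bowl now.

```bash
cat >> rob.py <<'E'
def place(z_end,opening,z_safe,rate=.12,a=90,slow=.02):
    line_to([*observe()['eef_pos'][:2],z_safe],rate=.2)
    go([*B,z_safe],a)
    line_to([*B,z_end+slow],rate=rate)
    h=line_to([*B,z_end-.003],rate=.04,force_limit=4);st(f'down {h}')
    command_gripper(opening);line_to([*B,z_safe],rate=.2);st('up')
E
python3 - <<'E'
from rob import *
place(.0307+.002,.97,.13)
go([.5,-.05,.2],90)
import cv2
from h import *
im={n:camera(n) for n in('top','side')};[cv2.imwrite(f'pics/b_{n}.png',im[n]) for n in im]
for n in im:
    E=edges(im[n]);print(n,'bowl',fit(n,E,B,.103,.063),'xl',fit(n,E,B,.034,.042),'l',fit(n,E,[.675,-.026],*R['l']))
cv2.imwrite("pics/b.png",np.hstack([cv2.resize(im['top'][220:330,340:460],None,fx=3,fy=3),cv2.resize(im['side'][230:340,160:290],None,fx=3,fy=3)]))
E
```

```text
down True t14.1 [ 0.4249 -0.2765  0.0327] gap 0.776 gf 45.6 F [-1.1  0.8  6.8] j6 57
up t15.0 [ 0.4248 -0.2764  0.129 ] gap 0.968 gf 0.0 F [-0.2  0.2 -0.7] j6 57
top bowl (array([ 0.426 , -0.2755]), np.float64(277.1772904569104)) xl (array([ 0.423 , -0.2645]), np.float64(324.318152036985)) l (array([ 0.687, -0.014]), np.float64(196.87200306567507))
side bowl (array([ 0.425 , -0.2775]), np.float64(378.853230355614)) xl (array([ 0.426 , -0.2815]), np.float64(458.06928331351605)) l (array([ 0.674, -0.032]), np.float64(229.92813804559617))
```

View pics/b.png

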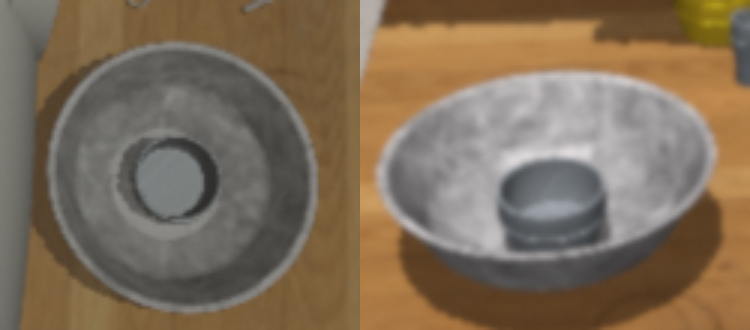

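XL stands in the bowl, upright and centred (crop at 170,180 top and 552,205 side), and contact came at the predicted height. Next is L.

```bash
cat > next.py <<'E'
import sys
from rob import *
k,x,y,op,rel,base=sys.argv[1],*map(float,sys.argv[2:7])
pick(k,[x,y],op,.009); z=observe()['eef_pos'][2]
line_to([x,y,z+.03],rate=.15); st('lift')
print('expect down z',z+base)
place(z+base,rel,z+base+.10)
E
python3 next.py l .675 -.027 .92 .76 .011
```

```text
pinch1 t18.6 [ 0.6759 -0.027   0.0421] gap 0.628 gf 25.9 F [-0.8 -0.5  6. ] j6 -2
pinch2 t20.8 [ 0.6753 -0.027   0.0407] gap 0.621 gf 42.3 F [-0.8  0.8  4.7] j6 88
lift t21.1 [ 0.6755 -0.027   0.0711] gap 0.621 gf 42.0 F [-0.7  0.8  0. ] j6 88
expect down z 0.05168517388686303
down True t24.3 [ 0.425  -0.2765  0.0515] gap 0.617 gf 42.5 F [-0.8  0.2  5.3] j6 57
up t25.2 [ 0.4248 -0.2763  0.1506] gap 0.763 gf 0.0 F [-0.7 -0.7 -0.4] j6 57
```

```bash
python3 next.py m .5515 .1003 .68 .60 .020
python3 - <<'E'
from rob import *
go([.5,-.05,.2],90)
import cv2
from h import *
im={n:camera(n) for n in('top','side')}
E=edges(im['side']);print('s',fit('side',E,[.5635,-.091],*R['s']))
cv2.imwrite("pics/c.png",np.hstack([cv2.resize(im['top'][220:330,340:460],None,fx=3,fy=3),cv2.resize(im['side'][230:340,160:290],None,fx=3,fy=3)]))
E
```

```text
pinch1 t27.8 [0.5525 0.1004 0.049 ] gap 0.472 gf 25.2 F [-0.1 -1.2  6.8] j6 10
pinch2 t29.9 [0.5516 0.1003 0.0476] gap 0.470 gf 40.2 F [-1.4 -0.3  3.7] j6 -80
lift t30.2 [0.552  0.1003 0.0781] gap 0.466 gf 40.4 F [ 0.6  0.3 -0.6] j6 -80
expect down z 0.06764226215812846
down True t34.2 [ 0.4249 -0.2766  0.0676] gap 0.465 gf 41.0 F [-0.4  1.2  6.1] j6 57
up t35.1 [ 0.4248 -0.2764  0.1665] gap 0.599 gf 0.0 F [ 0.2  0.2 -0.5] j6 57
s (array([ 0.5645, -0.095 ]), np.float64(218.63883169578585))
```

View pics/c.png

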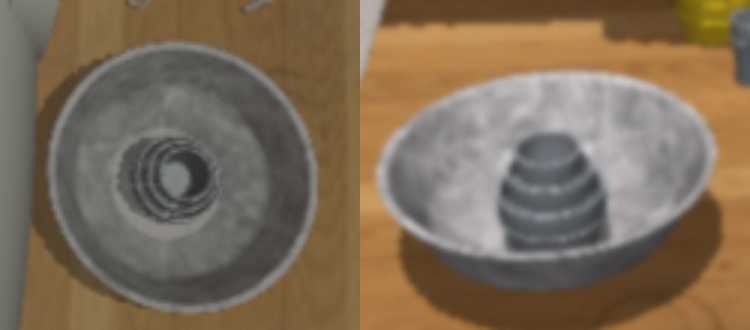

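Three are nested, upright and coaxial (crop at 175,180 top and 550,190 side). The last is S.

```bash
python3 next.py s .5635 -.091 .56 .46 .029
python3 - <<'E'
from rob import *
go([.45,.05,.25],90)
from h import *
im={n:camera(n) for n in('top','side')}
cv2.imwrite("pics/d.png",np.hstack([cv2.resize(im['top'][220:330,340:460],None,fx=3,fy=3),cv2.resize(im['side'][230:340,160:290],None,fx=3,fy=3)]))
st('end')
E
```

```text
pinch1 t38.7 [ 0.5644 -0.0911  0.0552] gap 0.318 gf 24.7 F [-0.7 -0.5  5.9] j6 -9
pinch2 t40.8 [ 0.5636 -0.091   0.0539] gap 0.310 gf 39.3 F [-0.5 -0.1  2. ] j6 81
lift t41.1 [ 0.564  -0.0911  0.0845] gap 0.316 gf 39.4 F [-0.4  0.  -0.1] j6 81
expect down z 0.08290403246985739
down True t44.0 [ 0.425  -0.2766  0.0828] gap 0.314 gf 39.9 F [-0.   0.2  5.1] j6 57
up t44.9 [ 0.4248 -0.2764  0.1818] gap 0.458 gf 0.0 F [-0.   1.  -0.9] j6 57
end t47.1 [0.45   0.0497 0.2498] gap 0.457 gf 0.0 F [ 0.7  0.  -1. ] j6 -84
```

View pics/d.png

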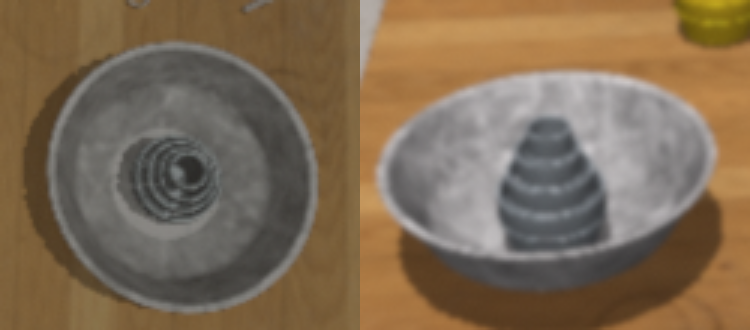

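All four are nested, upright and evenly stepped in the bowl (side crop at 548,190), and the gripper is clear.

```bash
python3 -c "
from cell import *
print(hand_in())"
```

```text
the job is handed in; nothing more can be done
None
```

All four steel beakers are nested upright in the middle of the bowl, largest to smallest, and released; I handed the job in at about 47 s of the 99 s allowed, but the hand-in did not report a verdict.

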